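# Turn a mould plate over onto the waxing pad

### The job

Two mould plates with red swivel tabs lie on the bench. One lies with its blue cavity face hidden underneath and its bare aluminium back showing: turn that one over by its tab and lay it flat, blue face up, in the middle of the cork pad, ready for release wax. Leave the plate that already shows its blue face where it is.

Things in the scene. Friction and masses are not known exactly. Their poses are not given: they have to be found in the camera images.
- plate_centre (a point): centre of the plate to turn over: 90 x 60 x 12 mm (x, y, z), 0.15 kg, flat on the bench, bare aluminium back (four screws) up, blue face with two round cavities down. z points out of the aluminium back: up at the start, down once turned over. x runs along the 90 mm, away from the tab; the tab's pivot pin is at x = -53 mm, y = z = 0, the far edge at x = +45 mm, 98 mm from the pin
- plate_grip (a point): grip point on that plate's red tab, 37 mm from its pin. Tab: 10 mm thick (x), 30 mm wide (y, along the pin), end 52 mm from the pin (z). It stands nearly upright. The pin runs easily, no stop for a half turn: lifted by the tab, the plate swings down and hangs, leaning up to 5 degrees to the side it lay on; with its lower edge set down, moving the tab sideways and down lays it over
- spare_centre (a point): centre (half-way up) of the other mould plate, same size and tab, which already lies with its blue cavity face up. To be left alone
- pad_centre (a point): middle of the top of the square cork pad, 160 x 160 mm and 4 mm thick, fixed on the bench; its top is 4 mm above the bench

How it is judged:
At the end, for the whole second after the job is handed in: The plate that lay blue face down lies at rest on the cork pad, blue face up, level within 10 degrees, its centre within 25 mm of the middle of the pad; the other plate is within 20 mm of where it was (angle between plate_centre's own z axis and vertical above 2.967 rad and horizontal distance between plate_centre and pad_centre below 0.025 m and z of plate_centre in the frame of pad_centre below 0.012 m and distance of spare_centre from where it was at the start of the episode below 0.02 m and linear speed of plate below 0.02 m/s); the robot touches nothing.
It fails at once if the plate that already shows its blue face is moved by more than 20 mm (distance of spare_centre from where it was at the start of the episode above 0.02 m).
It fails at once if the plate that already shows its blue face is tipped up (angle between spare_centre's own z axis and vertical above 0.35 rad).
It also fails if it takes over 48 s, if anything falls off the work surface, if the arm or the gripper's body presses on something with over 40 N, if the wrist force passes 120 N, or if a joint passes its speed limit or range.

### The arm

A 6-joint arm with a two-finger parallel gripper is mounted at the origin on a cart in front of the work surface, level with it; the furniture and walls round the work are solid. World frame = base frame: x ahead of the robot, y to its left, z up, the work surface at z = 0. Lengths are in m, angles in rad, forces in N, time in s.
With the tool pointing down it reaches from about 0.275 to 0.875 m from the base axis. Payload 12.5 kg.
Tool frame: the origin (TCP) lies on the centre line of the jaws, within the pads' length; the fingertips stand r.finger_overhang ahead of it and the grasp point (between the pads) lies 3 mm ahead of it (r.finger_overhang is the distance from the TCP to the fingertips, in m); z points along the fingers, y is the direction in which the jaws open and shut (so a half turn about z gives the same grasp; the last joint's range is limited). The gripper opens to 85 mm and grips with 20 to 120 N. Pads are 22 mm wide; open, the fingers measure 114 mm over their backs; the gripper's body (76 mm by 85 mm) begins 54 mm behind the grasp point. The pads swing forward as they close: fully open they stand 13 mm farther back than shut.
Start: joints at [-1.302, 0.351, 1.652, -0, 1.139, -0.085], TCP at [0.191, -0.516, 0.253] pointing down, gripper open.
Joint ranges: [-2.75, 2.75], [-0.79, 2.1], [0.01, 2.65], [-1.57, 4.71], [0.07, 3.14], [-2.87, 2.87]. Speed limits (rad/s): [2.22, 2.22, 2.79, 3.14, 3.14, 3.14].

### API

Orientations are given as a unit quaternion [x, y, z, w].
In Python, from cell import r, optics gives the robot as it stands. The module is installed in compiled form; this text tells all that it offers. Calls block until the motion is done:
- r.move_to(position, orientation): joint-space move of the TCP to a pose.
- r.move_linear(position, rot=None, vel=0.15): straight line of the TCP; rot=None keeps the orientation; vel is the mean speed in m/s.
- r.set_joints(angles): joint-space move.
- r.set_gripper(opening, squeeze=None): opening from 0.0 (shut) to 1.0 (fully open); squeeze is the grip in N (None keeps the last); returns when the fingers have stopped.
- r.sleep(seconds).
- r.inverse_kinematics(position, orientation): joint angles nearest the present ones, or None.
- optics.get_image(name): name is "scene" or "top" or "wrist"; returns a dict with "pixels" (420x560x3 uint8, red, green, blue), "depth" (420x560 float32, m along the optical axis (not along the pixel's ray), 0 where there is no reading), "fx", "fy", "cx", "cy" (pixels), "D" ([k1, k2, p1, p2, k3] as OpenCV has them; the pictures are not rectified), "camera_from_world" (4x4, takes a point from world to camera coordinates); the wrist camera has in their place "mount" (4x4, takes a point from camera to tool coordinates, whose origin is the TCP and whose axes are the flange's). Camera axes: x right, y down, z forward; pixel columns grow to the right and rows downward; lengths in m; the calibration is good to about 2 mm. A picture is of the moment at which its call begins: read the wrist's pose just before it.
A pose or a line that the arm cannot do raises r.PlanningError and nothing moves.
- r.hand_in(): hands the job in, once; it reports no verdict.
Readings, each from a call of its own:
- r.current_t(): time.
- r.current_q(): joint angles.
- r.current_qvel(): joint speeds.
- r.current_effort(): joint torques, N m.
- r.current_tool_pos(): TCP position.
- r.current_ee_rot(): TCP orientation.
- r.current_contact_force(): force on the tool from outside, world axes, zero at the start.
- r.current_torque(): the same for the moment, N m.
- r.current_opening(): opening from 0.0 (shut) to 1.0 (fully open).
Only numpy, scipy, OpenCV 4.12 (cv2) and the standard library are available. Lean on these libraries where they do the work, as an engineer would, in place of code of your own. Each camera call takes 0.05 s, during which the arm holds its last target.

## Working session

There is one attempt and no reset: what is moved stays moved. The work goes in short steps, each a Python script; the robot and the scene stay as the last script left them, time stands still between calls to the robot, and variables do not carry over. Pictures are saved under pics/ and viewed, and the job is handed in when it is done.

```bash
mkdir -p pics; cat > h.py <<'E'
import numpy as np, cv2
from cell import r, optics
from scipy.spatial.transform import Rotation as R
def save(name, im): cv2.imwrite('pics/'+name, cv2.cvtColor(im['pixels'],cv2.COLOR_RGB2BGR))
def world(im,T=None):
    h,w=im['depth'].shape
    K=np.array([[im['fx'],0,im['cx']],[0,im['fy'],im['cy']],[0,0,1]])
    u,v=np.meshgrid(np.arange(w),np.arange(h))
    p=cv2.undistortPoints(np.stack([u,v],-1).reshape(-1,1,2).astype(np.float64),K,np.array(im['D'],float)).reshape(h,w,2)
    d=im['depth'][...,None]
    P=np.concatenate([p*d,d],-1)
    if T is None: T=np.linalg.inv(im['camera_from_world'])
    W=P@T[:3,:3].T+T[:3,3]
    W[im['depth']==0]=np.nan
    return W
E
python3 - <<'E'
from h import *
import pickle
for n in ['scene','top']:
    im=optics.get_image(n); save(n+'0.png',im); np.savez(n+'0.npz',W=world(im),px=im['pixels'])
print(r.current_t(), r.finger_overhang, r.current_ee_rot(), r.current_tool_pos())
E
```

```text
0.1 0.022 [ 9.84395941e-01  1.75966925e-01 -3.59699744e-05 -5.20996275e-04] [ 0.19050817 -0.51566243  0.25282873]
```

```bash
ls pics
```

```text
scene0.png
top0.png
```

View pics/scene0.png

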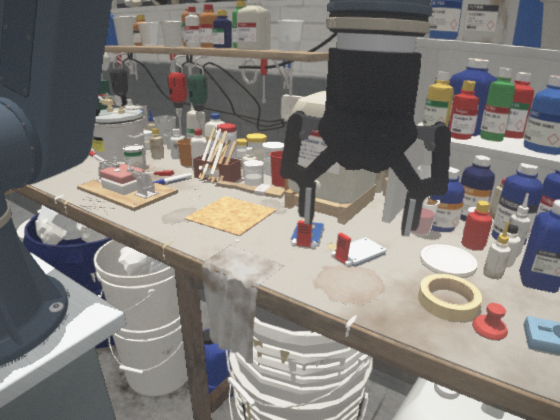

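View pics/top0.png

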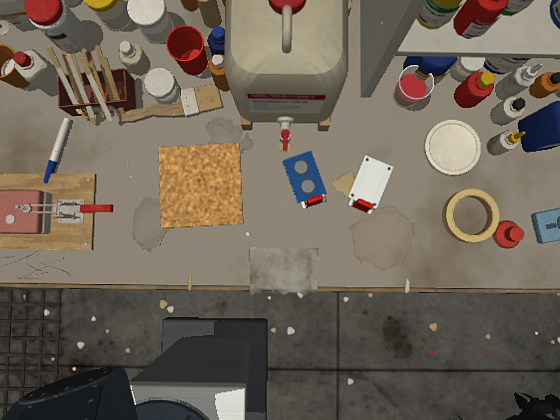

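The top view shows the pad around (200,186), the blue spare at (305,178) and the aluminium-back plate at (370,182) with its tab at (363,206). The jug's spout hangs at (285,135).

```bash
python3 - <<'E'
import numpy as np,cv2
d=np.load('top0.npz');W=d['W'];px=d['px']
cv2.imwrite('pics/crop1.png',cv2.cvtColor(cv2.resize(px[120:240,140:410],None,fx=2.9,fy=2.9,interpolation=cv2.INTER_CUBIC),cv2.COLOR_RGB2BGR))
for (u,v) in [(200,186),(163,150),(238,222),(240,147),(162,225),(305,165),(305,186),(372,180),(366,206),(285,125),(285,145),(270,220),(410,180),(345,185)]: print(u,v,W[v,u].round(4))
hsv=cv2.cvtColor(px,cv2.COLOR_RGB2HSV).astype(int)
z=W[...,2]
box=np.zeros(z.shape,bool);box[145:222,335:400]=1
m=box&(z>0.006)&(z<0.018)
P=W[m][:,:2]; print('plate',m.sum(),cv2.minAreaRect((P*1000).astype(np.float32)))
red=box&(hsv[...,1]>150)&((hsv[...,0]<10)|(hsv[...,0]>170))&(z>0.045)
print('tab top',red.sum(),W[red].mean(0),W[red].min(0),W[red].max(0)); print('tabrect',cv2.minAreaRect((W[red][:,:2]*1000).astype(np.float32)))
box[:]=0;box[145:215,275:335]=1
m=box&(z>0.006)&(z<0.018);P=W[m][:,:2]; print('spare',cv2.minAreaRect((P*1000).astype(np.float32)))
red=box&(hsv[...,1]>150)&((hsv[...,0]<10)|(hsv[...,0]>170))&(z>0.045)
print(red.sum(),W[red].mean(0))
m=(hsv[...,0]>8)&(hsv[...,0]<25)&(hsv[...,1]>110);m[:, :150]=0;m[:,250:]=0;m[:138]=0;m[235:]=0
print('pad',m.sum(),cv2.minAreaRect((W[m][:,:2]*1000).astype(np.float32)), W[m].mean(0))
E
```

```text
200 186 [ 0.533  -0.0658  0.0015]
163 150 [0.6034 0.0087 0.0039]
238 222 [ 0.4631 -0.1421  0.0058]
240 147 [ 0.6119 -0.1425 -0.001 ]
162 225 [0.4557 0.0058 0.0034]
305 165 [ 0.5747 -0.2706  0.0132]
305 186 [ 0.5339 -0.2709  0.0118]
372 180 [ 0.5477 -0.4015  0.0078]
366 206 [ 0.4924 -0.3813  0.0541]
285 125 [ 0.6338 -0.2307  0.0866]
285 145 [ 0.5934 -0.231   0.1042]
270 220 [ 0.4682 -0.2037 -0.003 ]
410 180 [ 0.55   -0.4783 -0.0015]
345 185 [ 0.5385 -0.3501 -0.0016]
plate 1435 ((539.0174560546875, -395.9288330078125), (60.35853576660156, 104.27125549316406), 67.59703063964844)
tab top 84 [ 0.4970373  -0.37803719  0.05502534] [ 0.48932093 -0.39247939  0.04553836] [ 0.50505301 -0.36471154  0.05964852]
tabrect ((497.0496520996094, -378.21978759765625), (28.310728073120117, 8.62334156036377), 67.23155212402344)
spare ((547.177490234375, -271.6470642089844), (103.58631896972656, 59.70432662963867), 19.96207046508789)
104 [ 0.52071253 -0.27549809  0.06505337]
pad 6554 ((536.1815795898438, -65.64105987548828), (161.17755126953125, 157.76405334472656), 4.221732139587402) [nan nan nan]
```

View pics/crop1.png

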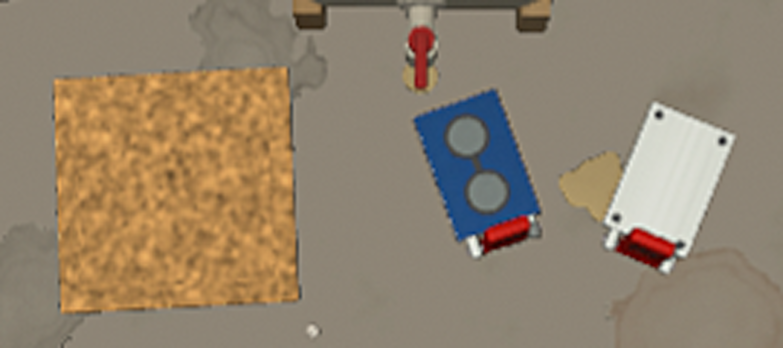

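```bash
cat >> h.py <<'E'
def Q(b):
    a=np.radians(b+90)/2
    return [np.cos(a),np.sin(a),0,0]
B0=-22.4; B1=4.2
def ex(b): return np.array([np.cos(np.radians(b)),np.sin(np.radians(b)),0])
E
python3 - <<'E'
from h import *
for b in (B0,):
    print(r.inverse_kinematics([0.4965,-0.378,0.13],Q(b)))
r.move_to([0.4965,-0.378,0.14],Q(B0))
p=r.current_tool_pos();o=r.current_ee_rot()
im=optics.get_image('wrist');save('wrist1.png',im)
T=np.eye(4);T[:3,:3]=R.from_quat(o).as_matrix();T[:3,3]=p
W=world(im,T@im['mount']);np.savez('w1.npz',W=W,px=im['pixels'])
print(r.current_t(),p,r.current_q(),r.current_contact_force())
hsv=cv2.cvtColor(im['pixels'],cv2.COLOR_RGB2HSV).astype(int)
z=W[...,2]
red=(hsv[...,1]>150)&((hsv[...,0]<10)|(hsv[...,0]>170))&(z>0.05)&(np.hypot(W[...,0]-.4965,W[...,1]+.378)<.04)
print(red.sum(),W[red].mean(0),W[red].max(0), cv2.minAreaRect((W[red][:,:2]*1000).astype(np.float32)))
E
```

```text
[-7.25298952e-01  6.23372370e-01  1.54935912e+00 -4.44089210e-16
  9.68861168e-01 -3.34345199e-01]
1.4833 [ 0.49591137 -0.37890967  0.14047565] [-7.27262875e-01  6.09440907e-01  1.54369795e+00 -2.24381348e-04
  9.87581420e-01 -3.34158514e-01] [-0.05070574 -0.27725715  0.45591469]
447 [ 0.49835523 -0.37622719  0.05779893] [ 0.50681223 -0.36327628  0.05985997] ((497.9391174316406, -377.02520751953125), (28.330272674560547, 8.68723201751709), 68.03218841552734)
```

View pics/wrist1.png

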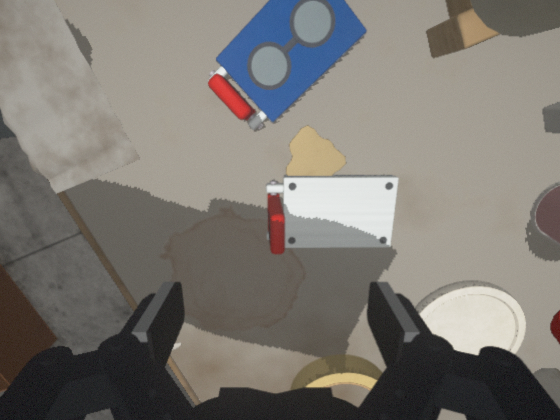

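The wrist view shows the plate square to the jaws, with its tab at (276,222). It agrees with the top camera within about 1 mm, so I'll grip and lift.

```bash
python3 - <<'E'
from h import *
r.set_gripper(0.6,40)
r.move_linear([0.4973,-0.3773,0.046],vel=0.12)
print(r.current_tool_pos(),r.current_contact_force())
r.set_gripper(0.0,50)
print(r.current_opening(),r.current_tool_pos(),r.current_contact_force(),r.current_t())
r.move_linear([0.4973,-0.3773,0.10],vel=0.08)
r.move_linear([0.4773,-0.3773,0.245],vel=0.12)
print(r.current_opening(),r.current_tool_pos(),r.current_contact_force(),r.current_t())
im=optics.get_image('scene');save('scene2.png',im)
im=optics.get_image('wrist');save('wrist2.png',im)
E
```

```text
[ 0.49770117 -0.37762338  0.04675832] [ 0.20422589 -0.91510904  0.99986894]
0.10912770390251085 [ 0.49738893 -0.37739081  0.04644122] [-1.24662745  0.52191598  3.78523406] 3.3
0.10770404107617407 [ 0.47712361 -0.37706888  0.24414982] [-0.62190325  1.15037006 -2.17283879] 5.4917
```

View pics/scene2.png

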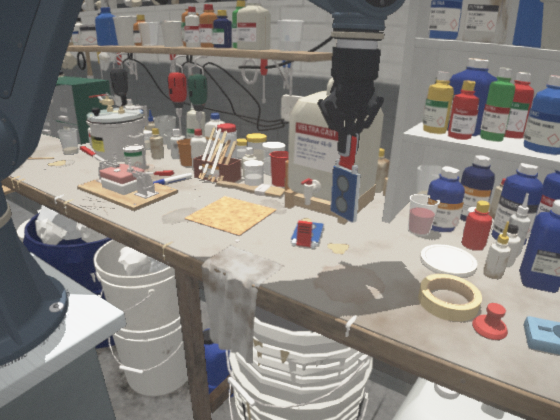

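View pics/wrist2.png

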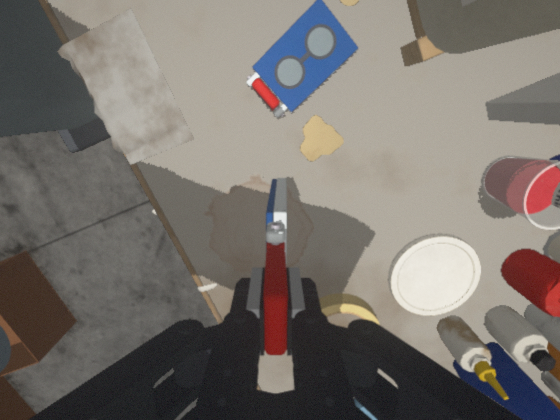

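The plate hangs freely with its blue face toward the robot, and the spare hasn't moved. Next I'll carry it to the pad.

```bash
cat >> h.py <<'E'
C=np.array([0.535,-0.066,0.0]); E1=ex(B1)
E
python3 - <<'E'
from h import *
s=C-0.053*E1
r.move_linear([s[0],s[1],0.245],rot=Q(B1),vel=0.2)
r.sleep(0.3)
r.move_linear([s[0],s[1],0.150],vel=0.1)
r.sleep(0.5)
print(r.current_opening(),r.current_tool_pos(),r.current_contact_force(),r.current_t())
im=optics.get_image('scene');save('scene3.png',im)
px=im['pixels'][110:240,170:310];cv2.imwrite('pics/crop3.png',cv2.cvtColor(cv2.resize(px,None,fx=4.5,fy=4.5,interpolation=cv2.INTER_CUBIC),cv2.COLOR_RGB2BGR))
E
```

```text
0.10683252942066802 [ 0.48215625 -0.06988707  0.15003222] [ 0.09457155  0.6493728  -2.32690166] 9.175
```

View pics/crop3.png

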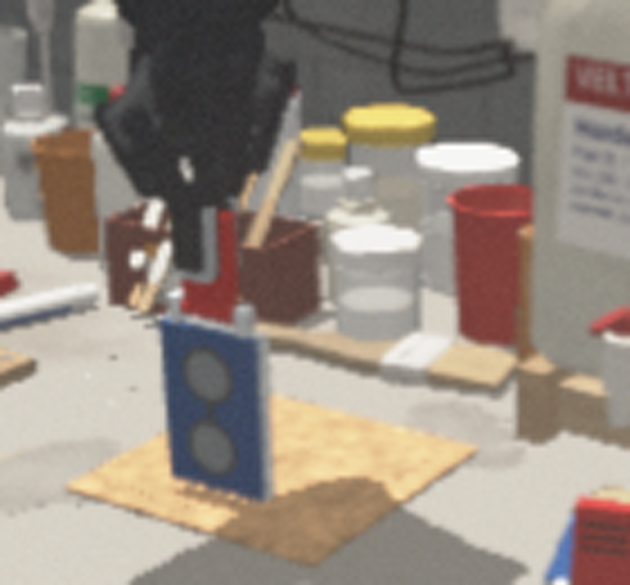

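The plate hangs over the near half of the pad, blue side toward the robot. I'll lower it slowly and watch the force.

```bash
python3 - <<'E'
from h import *
p=np.array(r.current_tool_pos())
s=C-0.053*E1
def f(): return np.mean([r.current_contact_force() for _ in range(3)],0).round(2)
print(f())
for z in [0.145,0.1435,0.1425,0.1415,0.1405]:
    r.move_linear([s[0],s[1],z],vel=0.03)
    r.sleep(0.15)
    F=f(); print(z,r.current_tool_pos()[2],F)
    if F[2]>0.8: break
print(r.current_t())
im=optics.get_image('scene')
px=im['pixels'][110:240,170:310];cv2.imwrite('pics/crop4.png',cv2.cvtColor(cv2.resize(px,None,fx=4.5,fy=4.5,interpolation=cv2.INTER_CUBIC),cv2.COLOR_RGB2BGR))
E
```

```text
[-0.09  0.81 -2.67]
0.145 0.14501485601435982 [ 0.85  0.49 -1.83]
0.1435 0.14351906475434995 [ 0.28  0.32 -2.94]
0.1425 0.1425237708556546 [ 0.46  0.25 -1.86]
0.1415 0.14241282989561177 [1.01 1.35 7.4 ]
10.8917
```

View pics/crop4.png

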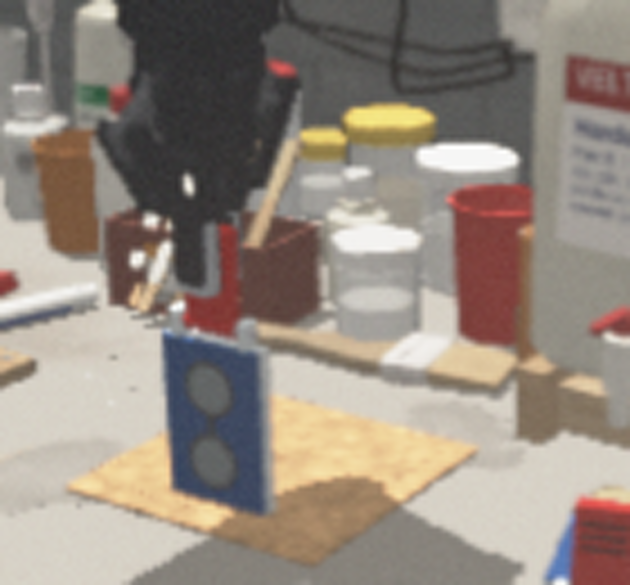

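Contact at TCP z = 0.1424, as predicted. Now I'll move over vertical and look.

```bash
python3 - <<'E'
from h import *
s=C-0.053*E1
def f(): return np.mean([r.current_contact_force() for _ in range(3)],0).round(2)
for d,z in [(0.006,.1419),(.012,.1419),(.018,.1421),(.024,.1415)]:
    p=s+d*E1
    r.move_linear([p[0],p[1],z],vel=0.03)
    print(d,r.current_tool_pos(),f())
print(r.current_t())
im=optics.get_image('scene')
px=im['pixels'][110:240,170:310];cv2.imwrite('pics/crop5.png',cv2.cvtColor(cv2.resize(px,None,fx=4.5,fy=4.5,interpolation=cv2.INTER_CUBIC),cv2.COLOR_RGB2BGR))
E
```

```text
0.006 [ 0.48869273 -0.06948485  0.14243013] [-0.42  1.46  7.69]
0.012 [ 0.49452509 -0.06907255  0.14232599] [ 0.3  -0.08  6.9 ]
0.018 [ 0.50009131 -0.06856606  0.14201636] [-0.36 -0.59  1.98]
0.024 [ 0.50610503 -0.06808768  0.14131321] [ 0.8   0.21 -0.8 ]
12.3417
```

View pics/crop5.png

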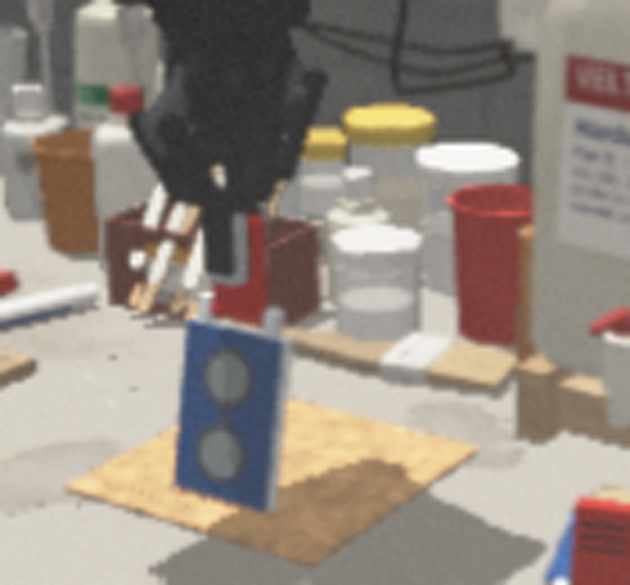

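The plate now leans back past vertical with its lower edge held. I'll follow the arc down.

```bash
python3 - <<'E'
from h import *
s=C-0.053*E1
def f(): return np.mean([r.current_contact_force() for _ in range(3)],0).round(2)
def go(deg,bias=.0005,v=.06):
    a=np.radians(deg)
    d=.0146+.098*np.sin(a)-.006*np.cos(a); z=.1424-.09815+.098*np.cos(a)+.006*np.sin(a)-bias
    p=s+d*E1
    r.move_linear([p[0],p[1],z],vel=v); print(deg,np.round(r.current_tool_pos(),4),f())
for a in [15,22,30]: go(a)
im=optics.get_image('scene')
px=im['pixels'][110:240,170:310];cv2.imwrite('pics/crop6.png',cv2.cvtColor(cv2.resize(px,None,fx=4.5,fy=4.5,interpolation=cv2.INTER_CUBIC),cv2.COLOR_RGB2BGR))
print(r.current_t())
E
```

```text
15 [ 0.5167 -0.0674  0.1399] [ 1.92 -0.35  0.44]
22 [ 0.5282 -0.0665  0.1368] [ 0.39 -0.33  2.57]
30 [ 0.5407 -0.0656  0.1314] [ 0.63 -0.18  0.74]
13.4917
```

View pics/crop6.png

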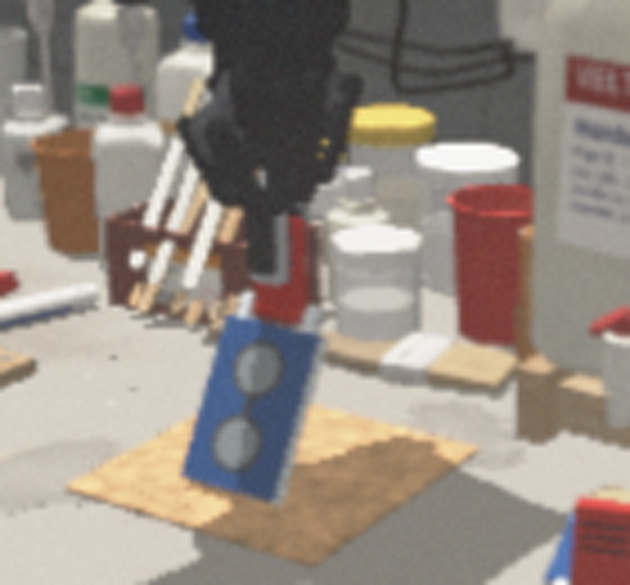

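```bash
python3 - <<'E'
from h import *
s=C-0.053*E1
def f(): return np.mean([r.current_contact_force() for _ in range(3)],0).round(2)
def go(deg,bias=.0005,v=.08):
    a=np.radians(deg)
    d=.0146+.098*np.sin(a)-.006*np.cos(a); z=.1424-.09815+.098*np.cos(a)+.006*np.sin(a)-bias
    p=s+d*E1
    r.move_linear([p[0],p[1],z],vel=v); print(deg,np.round(r.current_tool_pos(),4),f())
for a in [38,46,54,62,70,78]: go(a)
go(84,0,.04);go(89,0,.04)
im=optics.get_image('top');save('top7.png',im);np.savez('top7.npz',W=world(im),px=im['pixels'])
im=optics.get_image('scene')
px=im['pixels'][110:240,170:310];cv2.imwrite('pics/crop7.png',cv2.cvtColor(cv2.resize(px,None,fx=4.5,fy=4.5,interpolation=cv2.INTER_CUBIC),cv2.COLOR_RGB2BGR))
print(r.current_t())
E
```

```text
38 [ 0.5525 -0.0647  0.1244] [0.87 0.22 0.28]
46 [ 0.563  -0.0639  0.1158] [ 1.54 -0.32  0.2 ]
54 [ 0.5722 -0.0632  0.1058] [ 0.34  0.63 -0.89]
62 [ 0.5801 -0.0626  0.0946] [-0.33 -0.39 -0.94]
70 [ 0.5863 -0.0622  0.0823] [-0.7 -0.5 -1.1]
78 [ 0.5908 -0.0618  0.0693] [ 0.33  0.43 -0.56]
84 [ 0.5932 -0.0617  0.0602] [-0.59  0.12 -0.36]
89 [ 0.5941 -0.0616  0.0517] [-0.31 -0.39 -1.34]
16.3
```

View pics/crop7.png

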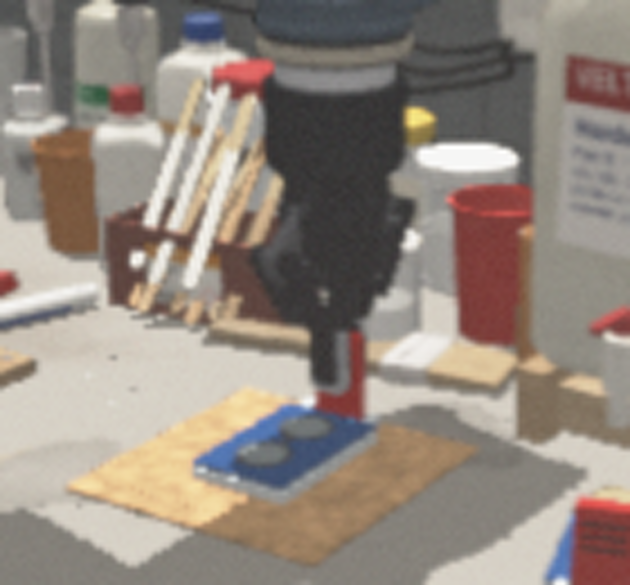

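View pics/top7.png

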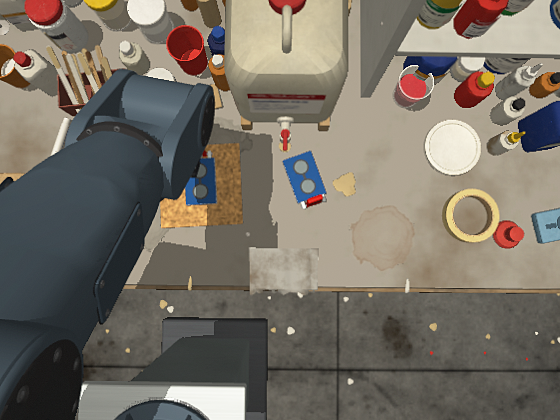

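The plate is nearly flat, blue face up. I'll slide it about 6 mm back to centre, seat it, release and retreat.

```bash
python3 - <<'E'
from h import *
p=C+0.053*E1
r.move_linear([p[0],p[1],.0503],vel=.03); r.sleep(.2)
print(r.current_tool_pos(),r.current_contact_force())
r.set_gripper(0.45)
r.move_linear([p[0],p[1],.20],vel=.12)
r.move_linear([.42,-.25,.28],vel=.2)
r.sleep(.3)
im=optics.get_image('top');save('top8.png',im);W=world(im)
im2=optics.get_image('scene')
px=im2['pixels'][110:240,170:310];cv2.imwrite('pics/crop8.png',cv2.cvtColor(cv2.resize(px,None,fx=4.5,fy=4.5,interpolation=cv2.INTER_CUBIC),cv2.COLOR_RGB2BGR))
print(r.current_t())
hsv=cv2.cvtColor(im['pixels'],cv2.COLOR_RGB2HSV).astype(int)
b=(hsv[...,0]>100)&(hsv[...,0]<125)&(hsv[...,1]>120)
for n,(u0,u1) in {'plate':(160,240),'spare':(275,335)}.items():
    m=b.copy();m[:145]=0;m[225:]=0;m[:,:u0]=0;m[:,u1:]=0
    print(n,m.sum(),cv2.minAreaRect((W[m&np.isfinite(W[...,0])][:,:2]*1000).astype(np.float32)),np.nanmedian(W[m],0),np.nanstd(W[m][:,2]))
W0=np.load('top0.npz')
hs=cv2.cvtColor(W0['px'],cv2.COLOR_RGB2HSV).astype(int);m=(hs[...,0]>100)&(hs[...,0]<125)&(hs[...,1]>120);m[:145]=0;m[225:]=0;m[:,:275]=0;m[:,335:]=0
print('spare0',m.sum(),np.nanmedian(W0['W'][m],0))
E
```

```text
[ 0.587749   -0.06217048  0.05042563] [-1.88568328 -0.50979102  3.02086014]
20.5417
plate 926 ((522.5289916992188, -116.98405456542969), (183.85719299316406, 98.62439727783203), 75.53024291992188) [ 0.53511015 -0.06917243  0.01433697] 0.01799342098892275
spare 282 ((534.0143432617188, -271.7790222167969), (57.1316032409668, 138.76661682128906), 82.07854461669922) [ 0.57701639 -0.28039153  0.01062464] 0.13789464063218837
spare0 895 [ 0.55345829 -0.26860846  0.01047493]
```

View pics/top8.png

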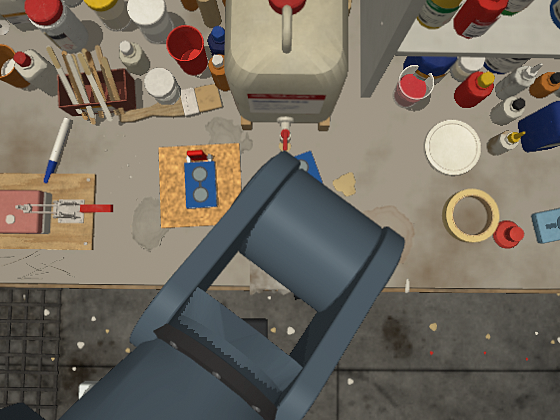

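View pics/crop8.png

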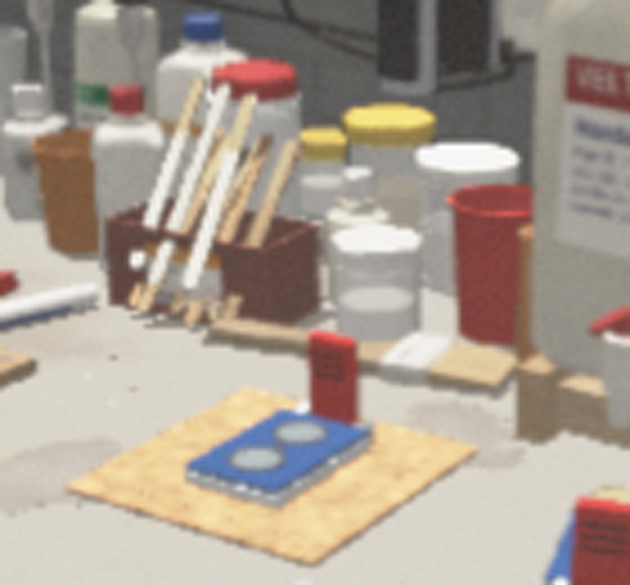

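```bash
python3 - <<'E'
from h import *
r.hand_in(); print(r.current_t())
E
```

```text
the job is handed in; nothing more can be done
the job is handed in; nothing more can be done
```

I turned over the aluminium-back plate by its tab and laid it flat on the cork pad, blue face up. The job was handed in about 20.5 s into the 48 s limit. Hand-in gives no verdict, so what follows is from my own checks.

- **Plate position:** the last top view puts its blue face's median point at about (0.535, -0.069). The pad's middle is at about (0.535, -0.066), so it is roughly 3 mm off centre.
- **Plate level:** it looks flat in the scene view. Its top surface measured about 14 mm high against an expected 16 mm, which is within the camera's accuracy.
- **Release:** the gripper was open and well clear, with the tab left standing.
- **Spare plate:** it was in its original place in the top view just before release. In the last top view the arm hid most of it, so the automatic measurement there was no use. The last moves passed high above it.
- **Failed reading:** the automatic outline fit for the turned plate also picked up stray pixels. I relied on the median position and the pictures instead.

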